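Seat a copper key blank in the drilling clamp and nip it with the ball knob

TASK

The copper key blank lies loose in the drilling clamp, not yet all the way in. Push it gently home until its shoulder is against the stop plate, then grip the clamp's smooth ball knob across its widest part and turn it clockwise until the jaw nips the blade firmly, but not so hard that it dents the soft copper. Let go at the end, and leave the other things on the cart where they are.

Things in the scene. Friction and masses are not known exactly. Their poses are not given: they have to be found in the camera images.
- knob_center (a point): Centre of the smooth black ball knob, 36 mm in diameter, on top of a small key drilling clamp, 114 mm above the cart. It turns about the vertical through here and stays at this height; clockwise seen from above tightens. Polished (friction about 0.45): fingers slip unless they bear at this height, gripping with 40 to 80 N. The axes are the clamp's; the ball has no mark.
- bush_top (a point): Top of the brass bush under the knob, 24 mm below the ball's centre, on the clamp's steel bridge (28 x 72 mm, top 4 mm lower; its screw heads stand 1 mm above this point, 26 mm either side). In it a helix lowers a spring-loaded jaw 3.3 mm per rad of knob turn. The jaw is open by an unknown amount: it meets the blade after 0.4 to 2.3 rad, so the knob must often be regrasped.
- blank_bow (a point): Centre of the copper blank's round bow (disc 34 mm in diameter, 4 mm thick), half-way up. The blank (54 g) lies flat, its blade in the clamp's slot, its bow outside on a small drill anvil; the bow's outer rim overhangs freely, 30 mm above the clamp's base plate and 42 mm above the cart, so fingertips can reach below it and push on the rim. x runs from bow to blade tip.
- blank_shoulder (a point): The blank's shoulder (front of its 18 mm wide, 6 mm long collar, where the 10 mm wide, 44 mm long, 4 mm thick blade begins), on the centre line, half-way up the thickness. It lies 33 mm from the bow's centre along the bow's x.
- stop_face (a point): Outer face of the clamp's two dark steel stop plates, half-way between them and 2 mm above the slot's floor. x points into the clamp along the slot: the blank starts 8 to 18 mm short of home and is home when its shoulder reaches this point. The face is 25 mm from the knob's axis.
- blank: The copper key blank, 94 mm long, 4 mm thick; origin on its underside under the shoulder, x along the blade, z up.
- bed: The clamp's steel bed with the blade's slot (12 mm wide, 2.5 mm deep, along x); origin on its floor under the knob. The knob drags with 0.25 N m either way, moving or held. Once the jaw bites, each 0.1 rad adds about 6 to 7 N of nip and 0.02 N m of moment (0.0033 N m per N). A firm nip is 45 N (0.15 N m above the free drag); under 30 N is loose, over 65 N dents. It stays nipped when let go.
- stop: The pair of stop plates on the bow side of the bed (each 3 mm thick, 24 mm wide, tops 48 mm above the cart); origin as stop_face. They are hard: slide the blank up slowly (20 mm/s or so) and stop at 5 to 15 N of push; 40 N spoils the shoulder.
- tray_center (a point): Centre of a loose red plastic pin tray, 120 x 80 x 20 mm, lying on the cart. A bystander.
- pin_center (a point): Centre of a loose dull iron safe hinge pin, 16 mm in diameter, 110 mm long, lying on the cart. A bystander.
- padlock_center (a point): Centre of the body of a loose brass padlock (46 x 52 x 22 mm, shackle to +x) lying on the cart. A bystander.
Not all that is in view belongs to the job. Several things have the shape of the blank; the one meant has the colours described above.

How it is judged (in metres and radians):
On the way, in this order (a step that is already met when the one before it is completed fails the run):
1. the blank is home: its shoulder against the stop plate (x of blank_shoulder in the frame of stop_face between -0.0018 and 0.0018 m and z of blank_shoulder in the frame of stop_face between -0.002 and 0.002 m and angle between the x axis of blank_shoulder and the x axis of stop_face, either way round below 0.09 rad), for 0.2 s.
2. the jaw nips the blade: the blank is pressed on the bed with more than 30 N (contact force between bed and blank above 30 N), for 0.2 s.
At the end, for the whole second after the job is handed in: The blank is home (shoulder within 1.8 mm of the stop face, flat in the slot, within 0.09 rad of it), pressed on the bed by the jaw with 30 to 65 N, at rest, and let go (all of step 1 and contact force between bed and blank between 30 and 65 N and linear speed of blank below 0.01 m/s); the robot touches nothing.
It fails at once if the copper is dented: the blank is pressed on the bed with more than 70 N (contact force between bed and blank above 70 N).
It fails at once if the shoulder is rammed against the stop plate with more than 40 N (contact force between stop and blank above 40 N).
It fails at once if tray, hinge pin or padlock is shoved more than 20 mm (distance of any of tray_center, pin_center, padlock_center from where it was at the start of the episode above 0.02 m).
It also fails if it takes over 72 s, if anything falls off the work surface, if the arm or the gripper's body presses on something with over 40 N, if the wrist force passes 120 N, or if a joint passes its speed limit or range.

ROBOT

A 7-joint arm with a two-finger parallel gripper is mounted at the origin on the work surface. World frame = base frame: x ahead of the robot, y to its left, z up, the work surface at z = 0. Lengths are in mm, angles in rad, forces in N, time in s.
With the tool pointing down it reaches from about 400 to 750 mm from the base axis. Payload 19.5 kg.
Tool frame: the origin (TCP) lies midway between the tips of the shut fingers; the grasp point (between the pads) lies 19 mm behind it; z points along the fingers, y is the line along which they close (so a half turn about z gives the same grasp; the last joint's range is limited). The gripper opens to 85 mm and grips with 20 to 120 N. Pads are 22 mm wide; open, the fingers measure 114 mm over their backs; the gripper's body (76 mm by 85 mm) begins 54 mm behind the grasp point. The pads swing forward as they close: fully open they stand 13 mm farther back than shut.
Start: joints at [1.07, 0.707, -0.028, 1.485, 0.022, 0.951, -0.075], TCP at [254.641, -515.512, 231.268] pointing down, gripper open.
Joint ranges: [-2.71, 2.71], [-0.32, 2.16], [-1.57, 1.52], [0, 2.45], [-1.46, 4.6], [0, 2.02], [-2.83, 2.83]. Speed limits (rad/s): [1.89, 1.89, 2.57, 2.57, 3.01, 3.01, 3.01].

INTERFACE

Orientations are given as a unit quaternion [w, x, y, z].
In Python, from cell import readout, vision, workorder, recognise gives the robot as it stands.
- The arm moves only by the tool move_arm, never from a script. Its argument "increments" is a list of rows, each a list of 3 entries, a list of its own where there are three numbers: the shift along the tool's x, y, z in mm, then the turn, a rotation vector about the tool's x, y, z in degrees, then the opening, from 0 (shut) to 1 (fully open). In form: [[[tx, ty, tz], [rx, ry, rz], fingers], ...]. A call has exactly 10 rows; each row shifts and turns the commanded pose from where the row before left it, along the tool's axes as they then stand; what a row does not reach is not made up. A row lasts 1/10 s, in which the tool goes at most 50 mm and 8.59 degrees, less where a joint would pass 70% of its speed; a pose out of reach is approached as far as the arm can. A call is refused whole if a number of a shift passes 50 or a number of a turn 8.59, either way. A call with a gripper value outside its range is refused whole. The fingers move at their own pace and stop on an object; "newtons" is the grip in N (left out, the last holds). Time passes only in rows, so rows that do not move let the fingers close, or fill a call up. It gives the time, the measured TCP pose, the force, the opening and the grip force at its end, in the units of the state.
- readout.get_obs(): the state, without advancing time (a new reading comes with each control period).
- vision.grab_frame(name): name is "scene" or "side" or "wrist"; returns a dict with "color" (400x640x3 uint8, red, green, blue), "range_z" (400x640 float32, mm along the optical axis (not along the pixel's ray), 0 where there is no reading), "vfov" (degrees; the focal length in pixels is half the picture's height over the tangent of half this angle, whatever the lens; pixels are square), "cx", "cy" (the principal point, pixels), "origin" and "orientation" of the camera in the world; the wrist camera has in their place "hand_eye" (4x4, takes a point from camera to tool coordinates, whose origin is the TCP and whose axes are the flange's). Camera axes: x right, y down, z forward; pixel columns grow to the right and rows downward; lengths in mm; the calibration is good to about 2 mm. A picture is of the moment at which its call begins: read the wrist's pose just before it.
- workorder.sign_off(): hands the job in; it is judged then, once.
Trained networks look in the newest picture that a camera, given by its name, has taken for a name from the list of things; names that differ only in an ending like _2 or _b are one class to them, and where a whole thing is asked for, a point or a joint stands for the part that bears it (a point fixed in the world has none). Each returns a list of dicts, best first, with "confidence" (0 to 1); they miss things now and then, are a little off and sometimes report something else, mostly with a low value. They report only what shows in the picture. A call takes as long as a camera call. They do not tell look-alikes from the thing itself.
- recognise(camera, name): "rect" ([left, top, right, bottom] in pixels, round what is visible of it).
The state is a dict: "clock": time; "joint_positions": joint angles; "joint_velocities": joint speeds; "joint_torque": joint torques, N m; "position": TCP position; "orientation": TCP orientation; "force": force on the tool from outside, world axes, zero at the start; "ft_torque": the same for the moment, N m; "finger_gap": finger opening in mm; "finger_force": force on a finger pad.
Only numpy, scipy, OpenCV 4.12 (cv2) and the standard library are available. Lean on these libraries where they do the work, as an engineer would, in place of code of your own. Each camera call takes 0.05 s, during which the arm holds its last target. There are 200 camera calls.

## Working session

There is one attempt and no reset: what is moved stays moved. The work goes in short steps, Python scripts to look and compute and a tool call to move; the robot and the scene stay as the last step left them, time stands still between calls to the robot, and variables do not carry over. Pictures are saved under pics/ and viewed, at most 10 in all, crops included, and the job is handed in when it is done.

Besides the shell and the picture viewer there is one more tool, called after "Call:" by a JSON object that holds its "op" and its "data". move_arm: Moves the arm, as the interface text tells. Its arguments: {"type":"object","properties":{"increments":{"type":"array"},"newtons":{"type":"number"}},"required":["increments"]}

```bash
mkdir -p pics; cat > h.py <<'E'
import numpy as np, cv2
from scipy.spatial.transform import Rotation as R
from cell import readout, vision, workorder, recognise
def rot(q): return R.from_quat([q[1],q[2],q[3],q[0]]).as_matrix()
def cam(name):
    o=readout.get_obs(); f=vision.grab_frame(name)
    if 'hand_eye' in f:
        T=np.eye(4);T[:3,:3]=rot(o['orientation']);T[:3,3]=o['position'];M=T@np.array(f['hand_eye'])
        f['Rc'],f['t']=M[:3,:3],M[:3,3]
    else: f['Rc'],f['t']=(rot(f['orientation']) if np.size(f['orientation'])==4 else np.array(f['orientation'])),np.array(f['origin'])
    f['f']=200/np.tan(np.radians(f['vfov'])/2); return f
def cloud(f):
    v,u=np.mgrid[:400,:640]; z=f['range_z']
    return np.stack([(u-f['cx'])/f['f']*z,(v-f['cy'])/f['f']*z,z],-1)@f['Rc'].T+f['t']
def ray(f,u,v,h):
    d=f['Rc']@np.array([(u-f['cx'])/f['f'],(v-f['cy'])/f['f'],1]); return f['t']+d*(h-f['t'][2])/d[2]
def save(f,n): cv2.imwrite('pics/'+n,f['color'][...,::-1])
E
python3 - <<'E'
from h import *
print(readout.get_obs())
ims=[]
for c in ['scene','side']:
    f=cam(c); P=cloud(f); save(f,c+'0.png'); print(c,f['t'].round())
    for n in ['knob_center','blank_bow','bush_top','stop','blank','tray_center','pin_center','padlock_center']:
        for r in recognise(c,n)[:4]:
            l,t,rr,b=r['rect']; u,v=(l+rr)/2,(t+b)/2
            print(n,np.round(r['rect']),round(r['confidence'],2),P[int(v),int(u)].round())
E
```

```text
{'clock': 0.0, 'joint_positions': array([ 1.0703186 ,  0.7070848 , -0.02765046,  1.48498093,  0.02199507,
        0.95089462, -0.07549041]), 'joint_velocities': array([ 8.25388851e-04, -6.87603529e-04, -1.43970531e-03,  6.91611438e-04,
        7.92390605e-05,  6.54501526e-04,  1.47384734e-03]), 'joint_torque': array([ 4.58214308e-04, -8.83241844e+01,  1.23492613e+00, -2.36178070e+01,
        1.70147291e-02,  6.43647742e-03, -7.32321382e-05]), 'position': array([ 254.54276034, -515.30591224,  230.84186186]), 'orientation': array([-5.18095863e-04,  9.73801767e-01,  2.27397967e-01, -1.25044984e-04]), 'force': array([-0.1064963 , -0.32169388, -0.31037061]), 'ft_torque': array([-0.01983087, -0.04350434, -0.00700287]), 'finger_force': 0.0, 'finger_gap': 85.47161762042045}
scene [1205. -507.  871.]
knob_center [296. 177. 359. 242.] 0.72 [513.  -6.  43.]
blank_bow [338. 248. 382. 260.] 0.82 [644.   0.   3.]
blank_bow [305. 278. 338. 300.] 0.64 [ 679. -134.    2.]
blank_bow [291. 177. 304. 203.] 0.63 [372.  -6.  -1.]
blank_bow [261. 234. 294. 252.] 0.6 [ 511. -148.    2.]
bush_top [297. 179. 
[... 485 characters left out ...]
nter [304. 201. 361. 259.] 0.59 [493.  24.  55.]
knob_center [338. 210. 354. 222.] 0.32 [505. -61.  42.]
blank_bow [347. 206. 379. 214.] 0.65 [ 507. -150.    5.]
blank_bow [277. 217. 309. 225.] 0.63 [636.   3.   2.]
blank_bow [301. 181. 321. 201.] 0.62 [ 687. -145.   -1.]
blank_bow [367. 247. 393. 270.] 0.56 [366.  -8.   3.]
bush_top [302. 200. 362. 262.] 0.58 [494.  26.  56.]
blank [277. 216. 307. 223.] 0.72 [650.  -5.  -3.]
blank [365. 251. 394. 271.] 0.66 [362.   5.   5.]
blank [299. 184. 323. 202.] 0.65 [ 672. -131.    2.]
blank [347. 210. 379. 215.] 0.44 [ 501. -140.    3.]
tray_center [253. 296. 312. 353.] 0.89 [431. 306.  17.]
padlock_center [182. 272. 206. 304.] 0.78 [665. 342.  19.]
```

```bash
python3 - <<'E'
import cv2,numpy as np
a=cv2.imread('pics/scene0.png')[150:310,230:410];b=cv2.imread('pics/side0.png')[170:290,260:410]
a=cv2.resize(a,(450,400),interpolation=3);b=cv2.resize(b,(350,280),interpolation=3);b=cv2.copyMakeBorder(b,0,120,0,0,0)
cv2.imwrite('pics/c0.png',np.hstack([a,b]))
E
```

```text
(no output)
```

View pics/c0.png

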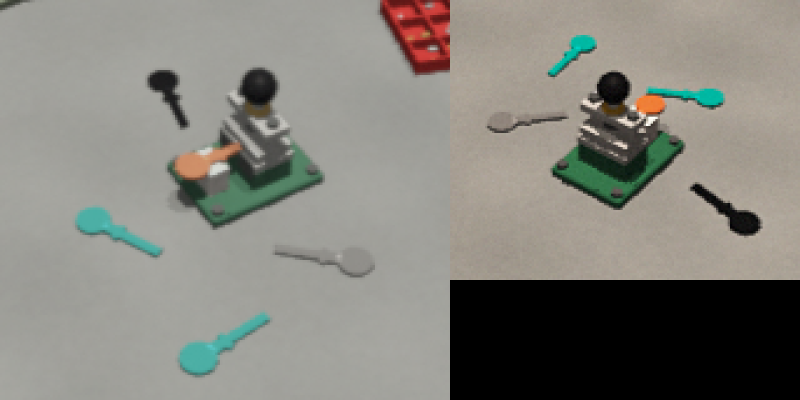

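The crops show the green-based clamp with the black ball at scene (334,184), and the copper blank's bow at about (306,216). The turquoise, grey and black blanks are decoys.

```bash
python3 - <<'E'
from h import *
for c,kn in [('scene',(334,184)),('side',(260+613-450,0))]:
    f=cam(c);P=cloud(f);hsv=cv2.cvtColor(f['color'],cv2.COLOR_RGB2HSV)
    m=(hsv[...,0]<16)&(hsv[...,1]>110)&(hsv[...,2]>140)&(np.hypot(P[...,0]-510,P[...,1]+20)<130)&(P[...,2]>25)
    v,u=np.nonzero(m);print(c,'copper',len(u),u.min(),u.max(),v.min(),v.max(),ray(f,u.mean(),v.mean(),46),np.median(P[m],0))
    k=(P[...,2]>100)&(P[...,2]<140)&(f['color'].max(-1)<70)&(np.hypot(P[...,0]-510,P[...,1]+20)<130)
    v,u=np.nonzero(k);print('knob',len(u),u.mean(),v.mean(),ray(f,(u.min()+u.max())/2,(v.min()+v.max())/2,114))
    g=(abs(hsv[...,0].astype(int)-70)<14)&(hsv[...,1]>100)&(np.hypot(P[...,0]-510,P[...,1]+20)<130)&(P[...,2]>5)
    v,u=np.nonzero(g);q=np.array([ray(f,a,b,12)[:2] for a,b in zip(u,v)],np.float32);print('base',cv2.minAreaRect(q))
E
```

```text
scene copper 146 300 325 207 220 [509.46096786 -52.03989468  46.        ] [508.98775735 -56.76162874  45.14993592]
knob 157 333.03821656050957 184.47770700636943 [511.10381209   9.68542905 114.        ]
base ((515.7462768554688, -14.084056854248047), (106.18963623046875, 42.80986404418945), 70.8910903930664)
side copper 82 340 351 211 218 [505.59297852 -58.38706012  46.        ] [506.26928721 -60.23906709  44.54536699]
knob 153 329.5882352941176 207.40522875816993 [508.65146902  13.67317586 114.        ]
base ((530.4451293945312, -10.579597473144531), (160.8380126953125, 149.3352813720703), 86.66657257080078)
```

Call:
{"op": "move_arm", "data": {"increments": [[[28.5,-4,-5],[0,0,-3],1],[[28.5,-4,-5],[0,0,-3],1],[[28.5,-4,-5],[0,0,-3],1],[[28.5,-4,-5],[0,0,-3],1],[[28.5,-4,-5],[0,0,-3],1],[[28.5,-4,-5],[0,0,-3],1],[[28.5,-4,-5],[0,0,-3],1],[[28.5,-4,-5],[0,0,-3],1],[[28.5,-4,-5],[0,0,-3],1],[[28.5,-4,-5],[0,0,-3],1]]}}

```text
clock: 2.0
position: [446.5, -303.8, 281.5]
orientation: [0.0, 0.881, 0.473, 0.0]
force: [0.5, -0.2, 0.4]
finger_gap: 85.2
finger_force: 0.0
```

Call:
{"op": "move_arm", "data": {"increments": [[[28.5,-4,-5],[0,0,-3],0],[[28.5,-4,-5],[0,0,-3],0],[[28.5,-4,-5],[0,0,-3],0],[[28.5,-4,-5],[0,0,-3],0],[[28.5,-4,-5],[0,0,-3],0],[[28.5,-4,-5],[0,0,-3],0],[[28.5,-4,-5],[0,0,-3],0],[[28,-4,-5],[0,0,-3],0],[[0,0,0],[0,0,0],0],[[0,0,0],[0,0,0],0]]}}

```text
clock: 3.0
position: [505.8, -84.8, 321.3]
orientation: [0.0, 0.764, 0.645, -0.0]
force: [-0.6, -0.3, -0.8]
finger_gap: -0.4
finger_force: 0.0
```

```bash
cat > m.py <<'E'
from h import *
import sys
f=cam('wrist');P=cloud(f);o=readout.get_obs();print(o['clock'],o['position'].round(1),o['joint_positions'].round(2),'cam',f['t'].round())
Rt=rot(o['orientation']);print('toolx yaw',np.degrees(np.arctan2(Rt[1,0],Rt[0,0])),'z',Rt[:,2])
print('hand_eye',np.array(f['hand_eye']).round(2).tolist())
save(f,sys.argv[1])
hsv=cv2.cvtColor(f['color'],cv2.COLOR_RGB2HSV);near=np.hypot(P[...,0]-510,P[...,1]+30)<120
m=(hsv[...,0]<16)&(hsv[...,1]>110)&(hsv[...,2]>110)&near&(P[...,2]>35)&(P[...,2]<56)
m=cv2.morphologyEx(m.astype(np.uint8),cv2.MORPH_OPEN,np.ones((3,3)))
v,u=np.nonzero(m);print('copper',len(u),u.min(),u.max(),v.min(),v.max(),np.median(P[m>0],0))
q=np.array([ray(f,a,b,46)[:2] for a,b in zip(u,v)]);np.save('q.npy',q)
far=q[:,1].min();bow=q[q[:,1]<far+28];print('y min',far)
# bow: circle fit on outline points in outer part
from scipy.optimize import least_squares
c=np.vstack(cv2.findContours(m,cv2.RETR_EXTERNAL,cv2.CHAIN_APPROX_NONE)[0])[:,0]
e=np.array([ray(f,a,b,46)[:2] for a,b in c]);e=e[e[:,1]<far+22]
s=least_squares(lambda p:np.hypot(*(e-p).T)-17,[510,far+17],loss='soft_l1');print('bow',s.x,np.abs(s.fun).mean())
k=(P[...,2]>104)&(P[...,2]<145)&(f['color'].max(-1)<90)&near
k=cv2.morphologyEx(k.astype(np.uint8),cv2.MORPH_OPEN,np.ones((3,3)))
v,u=np.nonzero(k)
if len(u): print('knob',len(u),u.min(),u.max(),v.min(),v.max(),ray(f,(u.min()+u.max())/2,(v.min()+v.max())/2,114),'top',np.percentile(P[k>0][:,2],95))
g=(abs(hsv[...,0].astype(int)-70)<16)&(hsv[...,1]>80)&near
v,u=np.nonzero(g);q=np.array([ray(f,a,b,12)[:2] for a,b in zip(u,v)],np.float32);print('base',cv2.minAreaRect(q))
E
python3 m.py w1.png
```

```text
3.05 [505.7 -85.4 321.2] [ 0.26  0.52 -0.27  1.54  0.15  1.1  -0.22] cam [520.  -1. 464.]
toolx yaw 80.21608459660168 z [-1.83838495e-04 -3.80675180e-04 -9.99999911e-01]
hand_eye [[-0.0, -0.95, -0.33, 84.71], [1.0, -0.0, -0.0, -0.52], [0.0, -0.33, 0.95, -142.65], [0.0, 0.0, 0.0, 1.0]]
copper 833 307 333 99 148 [506.1877651  -55.19249815  45.8708987 ]
y min -76.22281228184949
bow [505.85942305 -58.54717171] 0.865811921278823
knob 1231 289 327 46 86 [507.86430143  12.68809882 114.        ] top 131.67296503508192
base ((506.5626220703125, -217.05178833007812), (564.0890502929688, 602.0927734375), 80.3211898803711)
```

View pics/w1.png

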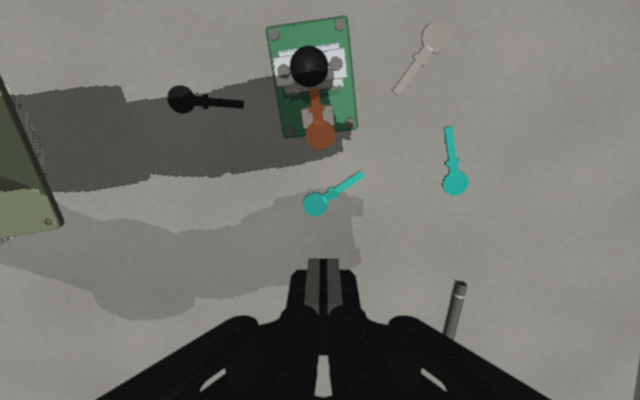

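The wrist view shows the clamp (green plate corners ~(266,28),(346,16),(357,128),(284,139)), the ball at (308,66) and the copper bow at (320,134). The shut fingers are below it.

```bash
python3 - <<'E'
from h import *
f=cam('wrist');P=cloud(f)
c=np.array([ray(f,*p,12)[:2] for p in [(266,28),(346,16),(357,128),(284,139)]]);print(c.round(1))
for a,b in [(3,0),(2,1),(3,2),(0,1)]: d=c[b]-c[a];print(np.degrees(np.arctan2(d[1],d[0])),np.hypot(*d))
g=f['color'].astype(int);m=((g[...,1]-g[...,0])>15)&((g[...,1]-g[...,2])>5)
w=np.zeros_like(m);w[10:145,255:365]=1;m&=w
n,l,st,_=cv2.connectedComponentsWithStats(m.astype(np.uint8));v,u=np.nonzero(m)
q=np.array([ray(f,a,b,12)[:2] for a,b in zip(u,v)],np.float32);print(len(u),cv2.minAreaRect(q))
# stop plates / bow heights profile along axis
near=np.hypot(P[...,0]-506.5,P[...,1]+30)<130
for lo,hi in [(45,50),(84,93)]:
    k=near&(P[...,2]>lo)&(P[...,2]<hi);print(lo,k.sum(),P[k].mean(0).round(1) if k.any() else '')
E
```

```text
[[464.5  64.1]
 [556.7  60.7]
 [551.5 -65.5]
 [458.8 -63.4]]
87.45152574494561 127.71777555830035
87.65152014833771 126.3713351103137
-1.296072962748301 92.65235285910529
-2.1271824076559582 92.19160556635318
4388 ((508.01019287109375, 0.5423965454101562), (127.7906723022461, 94.44159698486328), 87.61669921875)
45 1044 [506.2 -41.9  46.3]
84 1080 [509.1  12.4  87.3]
```

Call:
{"op": "move_arm", "data": {"increments": [[[0,0,0],[0,0,-7.5],0],[[-20,-2.5,35],[0,0,0],0],[[0,0,40],[0,0,0],0],[[0,0,40],[0,0,0],0],[[0,0,40],[0,0,0],0],[[0,0,40],[0,0,0],0],[[0,0,40],[0,0,0],0],[[0,0,30],[0,0,0],0],[[0,0,17],[0,0,0],0],[[0,0,0],[0,0,0],0]]}}

```text
clock: 4.1
position: [501.4, -105.2, 37.4]
orientation: [-0.001, 0.721, 0.693, -0.001]
force: [0.1, 0.3, 0.6]
finger_gap: 0.1
finger_force: 0.0
```

```bash
python3 - <<'E'
from h import *
o=readout.get_obs();Rt=rot(o['orientation']);print(o['position'],np.degrees(np.arctan2(Rt[1,0],Rt[0,0])),Rt[:,2],o['force'],o['joint_positions'])
E
python3 m.py w2.png
```

```text
[ 501.36370262 -105.21812198   37.37550696] 87.72201322539033 [-3.40058955e-03  1.56965412e-04 -9.99994206e-01] [0.13237545 0.28317262 0.64924004] [ 0.22435442  0.93762625 -0.14822813  1.87725425  0.35019959  0.35533628
 -0.2338587 ]
4.15 [ 502.  -105.2   38.8] [ 0.22  0.93 -0.15  1.88  0.35  0.36 -0.23] cam [505. -21. 180.]
toolx yaw 87.72505486945086 z [-1.66008559e-03 -2.27140002e-05 -9.99998622e-01]
hand_eye [[-0.0, -0.95, -0.33, 84.77], [1.0, -0.0, -0.0, -0.47], [0.0, -0.33, 0.95, -142.65], [0.0, 0.0, 0.0, 1.0]]
copper 8749 289 374 39 227 [506.37055788 -52.11806994  46.0167923 ]
y min -77.2855026912903
bow [505.95092144 -59.99672882] 0.2529856337122272
knob 10712 98 548 351 399 [501.89628829 -85.99020642 114.        ] top 117.94092477879988
base ((510.3292236328125, -70.65034484863281), (238.99224853515625, 186.91598510742188), 19.65121841430664)
```

View pics/w2.png

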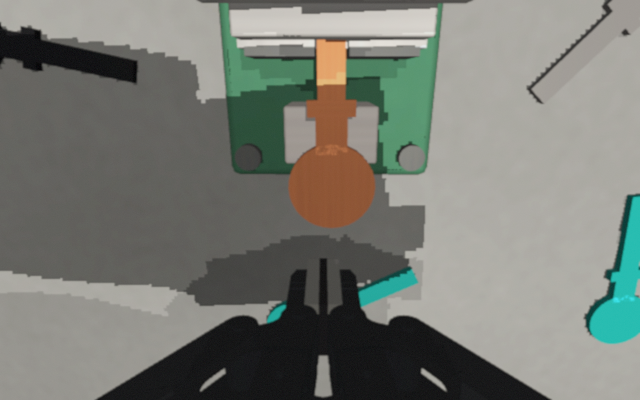

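The bow is at (332,185), rim bottom at row 227, and the fingertips at column 323, so I shift right about 3.5 mm and advance.

Call:
{"op": "move_arm", "data": {"increments": [[[4,3.5,0],[0,0,0],0],[[2,0,0],[0,0,0],0],[[2,0,0],[0,0,0],0],[[2,0,0],[0,0,0],0],[[2,0,0],[0,0,0],0],[[2,0,0],[0,0,0],0],[[2,0,0],[0,0,0],0],[[2,0,0],[0,0,0],0],[[2,0,0],[0,0,0],0],[[2,0,0],[0,0,0],0]]}}

```text
clock: 5.15
position: [506.9, -82.6, 39.3]
orientation: [-0.0, 0.721, 0.693, -0.0]
force: [-0.3, -1.3, 0.6]
finger_gap: 0.1
finger_force: 0.2
```

```bash
python3 m.py w3.png; python3 -c "
from h import *
o=readout.get_obs();print(o['force'],o['position'])"
```

```text
5.2 [506.9 -82.2  39.3] [ 0.18  0.93 -0.14  1.88  0.34  0.35 -0.26] cam [510.   2. 182.]
toolx yaw 87.80757239208602 z [-2.54976549e-05  3.32990511e-04 -9.99999944e-01]
hand_eye [[-0.0, -0.95, -0.33, 84.77], [1.0, -0.0, -0.0, -0.47], [0.0, -0.33, 0.95, -142.65], [0.0, 0.0, 0.0, 1.0]]
copper 6625 279 360 126 259 [506.51902921 -48.50887225  45.98331112]
y min -70.20511678279443
bow [506.11814251 -53.48075982] 0.2645215438409285
knob 20946 98 547 0 399 [508.66861934 -20.60576137 114.        ] top 127.52276345801107
base ((505.852783203125, -66.26942443847656), (123.14724731445312, 93.44002532958984), 88.51140594482422)
[-0.39309573  0.54097378  0.47893946] [506.88733051 -82.19562137  39.30221608]
```

View pics/w3.png

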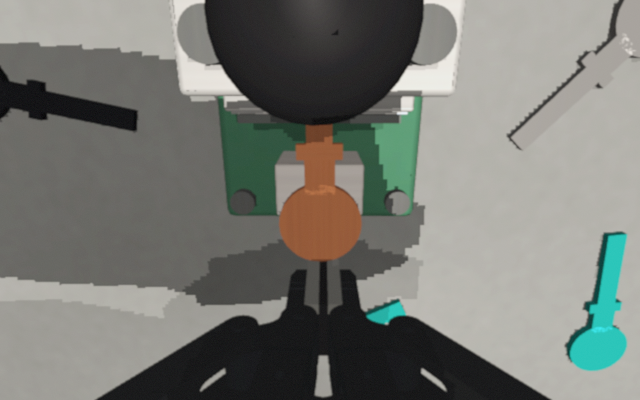

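The bow is now at (320,222), touching the tips, and it has moved about 6.5 mm. Roughly 8 mm remains.

Call:
{"op": "move_arm", "data": {"increments": [[[1,0,0],[0,0,0],0],[[1,0,0],[0,0,0],0],[[1,0,0],[0,0,0],0],[[1,0,0],[0,0,0],0],[[1,0,0],[0,0,0],0],[[0.5,0,0],[0,0,0],0],[[0.5,0,0],[0,0,0],0],[[0,0,0],[0,0,0],0],[[0,0,0],[0,0,0],0],[[0,0,0],[0,0,0],0]]}}

```text
clock: 6.2
position: [507.1, -76.8, 39.3]
orientation: [-0.0, 0.721, 0.693, -0.0]
force: [0.5, 0.7, 0.2]
finger_gap: -0.3
finger_force: 0.0
```

Call:
{"op": "move_arm", "data": {"increments": [[[0.5,0,0],[0,0,0],0],[[0.5,0,0],[0,0,0],0],[[0.4,0,0],[0,0,0],0],[[0.3,0,0],[0,0,0],0],[[0.3,0,0],[0,0,0],0],[[0,0,0],[0,0,0],0],[[0,0,0],[0,0,0],0],[[0,0,0],[0,0,0],0],[[0,0,0],[0,0,0],0],[[0,0,0],[0,0,0],0]]}}

```text
clock: 7.2
position: [507.2, -74.8, 39.3]
orientation: [-0.0, 0.721, 0.693, 0.0]
force: [-0.2, 0.5, -0.8]
finger_gap: -0.1
finger_force: 0.0
```

Call:
{"op": "move_arm", "data": {"increments": [[[0.3,0,0],[0,0,0],0],[[0.3,0,0],[0,0,0],0],[[0.2,0,0],[0,0,0],0],[[0.2,0,0],[0,0,0],0],[[0,0,0],[0,0,0],0],[[0,0,0],[0,0,0],0],[[0,0,0],[0,0,0],0],[[0,0,0],[0,0,0],0],[[0,0,0],[0,0,0],0],[[0,0,0],[0,0,0],0]]}}

```text
clock: 8.2
position: [507.1, -74.0, 39.3]
orientation: [0.0, 0.721, 0.693, -0.0]
force: [-0.0, -5.4, 0.2]
finger_gap: 0.2
finger_force: 2.6
```

Call:
{"op": "move_arm", "data": {"increments": [[[0.2,0,0],[0,0,0],0],[[0.1,0,0],[0,0,0],0],[[0,0,0],[0,0,0],0],[[0,0,0],[0,0,0],0],[[0,0,0],[0,0,0],0],[[0,0,0],[0,0,0],0],[[0,0,0],[0,0,0],0],[[0,0,0],[0,0,0],0],[[0,0,0],[0,0,0],0],[[0,0,0],[0,0,0],0]]}}

```text
clock: 9.2
position: [507.2, -73.9, 39.3]
orientation: [0.0, 0.721, 0.693, -0.0]
force: [0.4, -6.3, -0.0]
finger_gap: -0.0
finger_force: 3.3
```

```bash
python3 m.py w4.png|grep bow;  python3 - <<'E'
from h import *
im=cv2.imread('pics/w4.png')
cv2.imwrite('pics/w4c.png',cv2.resize(im[100:290,230:410],None,fx=3,fy=3,interpolation=3))
o=readout.get_obs();print(o['force'],o['position'])
E
```

```text
bow [506.38805741 -45.12248596] 0.29614432029873344
[-0.84356682 -6.60228988 -0.41448815] [507.12690558 -73.91634758  39.29538417]
```

View pics/w4c.png

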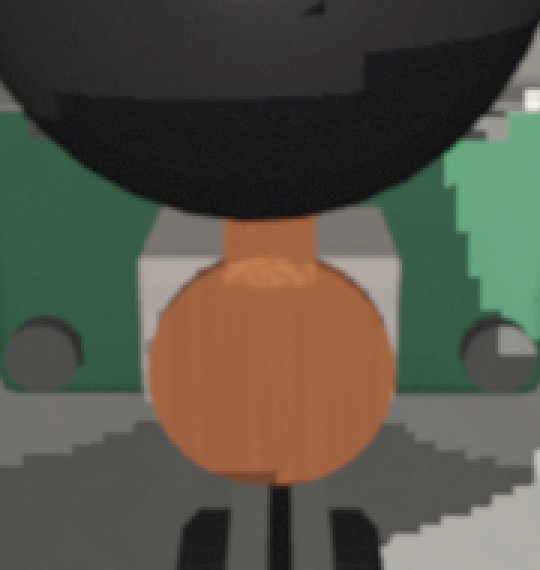

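Shoulder force is 6.5 N and the bow sits at y=-45.1 (58 mm short of the knob axis), so the blank is home. Backing off and rising to look at the knob.

Call:
{"op": "move_arm", "data": {"increments": [[[-2,0,0],[0,0,0],0],[[-8,0,0],[0,0,0],0],[[0,0,0],[0,0,0],0],[[0,0,-30],[0,0,0],0],[[0,0,-40],[0,0,0],0.8],[[0,0,-40],[0,0,0],0.8],[[15,0,-40],[0,0,0],0.8],[[20,0,-40],[0,0,0],0.8],[[20,0,0],[0,0,0],0.8],[[0,0,0],[0,0,0],0.8]]}}

```text
clock: 10.25
position: [509.3, -26.0, 230.3]
orientation: [0.0, 0.72, 0.694, 0.001]
force: [-0.5, -0.4, -0.6]
finger_gap: 67.8
finger_force: 0.0
```

```bash
python3 m.py w5.png; python3 - <<'E'
from h import *
import time
f=cam('wrist');P=cloud(f)
k=(P[...,2]>112)&(P[...,2]<136)&(np.hypot(P[...,0]-508,P[...,1]-13)<25)
p=P[k];
from scipy.optimize import least_squares
s=least_squares(lambda c:np.linalg.norm(p-c,axis=1)-18,[508,13,114],loss='soft_l1');print('sphere',len(p),s.x)
s=least_squares(lambda c:np.linalg.norm(p-[*c,114],axis=1)-18,[508,13],loss='soft_l1');print(s.x)
o=readout.get_obs();print(o['position'],o['ft_torque'],o['finger_gap'])
E
```

```text
10.3 [509.  -27.6 229.5] [ 0.14  0.62 -0.27  1.72  0.21  0.83 -0.26] cam [512.  59. 373.]
toolx yaw 87.88325933876533 z [ 4.76532540e-04  4.48742259e-04 -9.99999786e-01]
hand_eye [[-0.0, -0.95, -0.33, 84.77], [1.0, -0.0, -0.0, -0.47], [0.0, -0.33, 0.95, -142.65], [0.0, 0.0, 0.0, 1.0]]
copper 965 304 337 173 211 [506.27580128 -44.4105589   45.92133764]
y min -62.17260859184561
bow [506.36333173 -44.83322673] 0.7334525927784217
knob 1905 296 344 123 172 [508.16931914  12.27528635 114.        ] top 131.58298334560422
base ((511.4368896484375, -136.59483337402344), (401.2801513671875, 619.97607421875), 87.86021423339844)
sphere 1943 [508.1819961  12.3263773 113.8205905]
[508.18079412  12.28970792]
[508.83773826 -28.52285178 229.13157336] [-0.05746477  0.03071229  0.05600814] 68.48998476386404
```

View pics/w5.png

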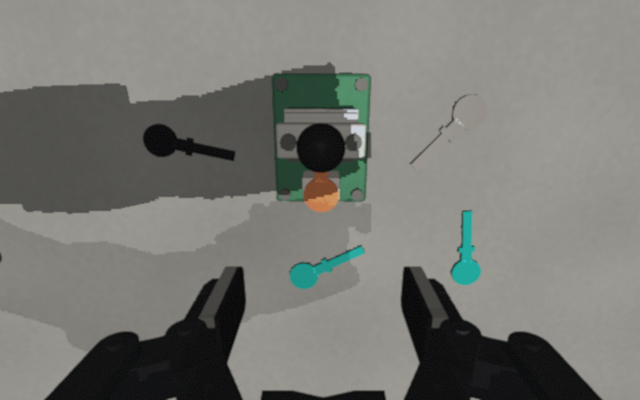

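Call:
{"op": "move_arm", "data": {"increments": [[[41,-2,0],[0,0,0],0.8],[[0,0,0],[0,0,-8.5],0.8],[[0,0,0],[0,0,-8.5],0.8],[[0,0,0],[0,0,-8.5],0.8],[[0,0,0],[0,0,-8.5],0.8],[[0,0,0],[0,0,-8.5],0.8],[[0,0,0],[0,0,-8.5],0.8],[[0,0,0],[0,0,-8.5],0.8],[[0,0,0],[0,0,-8.5],0.8],[[0,0,0],[0,0,-8.5],0.8]]}}

```text
clock: 11.35
position: [508.4, 11.6, 228.7]
orientation: [-0.001, 0.134, 0.991, -0.0]
force: [0.1, -0.6, -0.1]
finger_gap: 68.3
finger_force: 0.0
```

Call:
{"op": "move_arm", "data": {"increments": [[[0,0,30],[0,0,0],0.8],[[0,0,30],[0,0,0],0.8],[[0,0,15],[0,0,0],0.8],[[0,0,0],[0,0,0],0.8],[[0,0,0],[0,0,0],0.8],[[0,0,0],[0,0,0],0.8],[[0,0,0],[0,0,0],0.8],[[0,0,0],[0,0,0],0.8],[[0,0,0],[0,0,0],0.8],[[0,0,0],[0,0,0],0.8]]}}

```text
clock: 12.35
position: [508.6, 12.5, 154.5]
orientation: [0.0, 0.137, 0.991, 0.0]
force: [-0.1, -0.5, 0.2]
finger_gap: 68.2
finger_force: 0.0
```

```bash
cat > s.py <<'E'
from h import *
o=readout.get_obs();Rt=rot(o['orientation']);p=o['position']
print(o['clock'],p.round(2),'yaw',np.degrees(np.arctan2(Rt[1,0],Rt[0,0])).round(2),'tilt',Rt[:2,2].round(4),'j',o['joint_positions'].round(2),'F',o['force'].round(1),'T',o['ft_torque'].round(3),o['finger_gap'],o['finger_force'])
print('tool delta to knob',(Rt.T@(np.array([508.2,12.3,94.3])-p)).round(2))
E
python3 s.py
```

```text
12.35 [508.59  12.54 154.45] yaw 164.28 tilt [0.0002 0.0001] j [ 0.23  0.77 -0.59  1.81  0.61  0.74  0.61] F [-0.1 -0.5  0.2] T [ 0.029 -0.     0.033] 68.19059102852832 0.0
tool delta to knob [ 0.32 -0.35 60.15]
```

Call:
{"op": "move_arm", "data": {"increments": [[[0.3,-0.3,0],[0,0,-8.5],0.8],[[0,0,0],[0,0,-8.5],0.8],[[0,0,0],[0,0,-8.5],0.8],[[0,0,0],[0,0,-8.5],0.8],[[0,0,20],[0,0,0],0.8],[[0,0,15],[0,0,0],0.8],[[0,0,15],[0,0,0],0.8],[[0,0,10],[0,0,0],0.8],[[0,0,0],[0,0,0],0.8],[[0,0,0],[0,0,0],0.8]]}}

```text
clock: 13.35
position: [508.3, 12.5, 94.7]
orientation: [0.0, -0.159, 0.987, 0.0]
force: [0.4, -0.1, 0.3]
finger_gap: 68.5
finger_force: 0.0
```

```bash
python3 s.py
```

```text
13.35 [508.3   12.48  94.7 ] yaw -161.71 tilt [0.0002 0.0002] j [ 0.27  0.9  -0.67  1.86  0.86  0.7   0.97] F [ 0.4 -0.1  0.3] T [ 0.02  -0.04  -0.019] 68.48367851245469 0.0
tool delta to knob [ 0.15 -0.14  0.4 ]
```

Call:
{"op": "move_arm", "data": {"increments": [[[0,0,0],[0,0,0],0.3],[[0,0,0],[0,0,0],0.3],[[0,0,0],[0,0,0],0.3],[[0,0,0],[0,0,0],0.2],[[0,0,0],[0,0,0],0.2],[[0,0,0],[0,0,0],0.2],[[0,0,0],[0,0,0],0.2],[[0,0,0],[0,0,0],0.2],[[0,0,0],[0,0,0],0.2],[[0,0,0],[0,0,0],0.2]], "newtons": 60}}

```text
clock: 14.35
position: [508.7, 11.4, 95.1]
orientation: [0.001, -0.158, 0.987, -0.001]
force: [0.6, -5.8, 12.2]
finger_gap: 33.3
finger_force: 58.3
```

```bash
python3 s.py
```

```text
14.35 [508.7   11.44  95.1 ] yaw -161.76 tilt [ 0.0014 -0.0015] j [ 0.27  0.9  -0.67  1.86  0.86  0.7   0.97] F [ 0.6 -5.8 12.2] T [-1.337 -0.085  0.032] 33.283241436642165 58.31616282463074
tool delta to knob [0.2  0.97 0.8 ]
```

Call:
{"op": "move_arm", "data": {"increments": [[[0,-0.5,-0.3],[0,0,0],0.2],[[0,-0.4,-0.3],[0,0,0],0.2],[[0,0,0],[0,0,0],0.2],[[0,0,0],[0,0,2],0.2],[[0,0,0],[0,0,2],0.2],[[0,0,0],[0,0,2],0.2],[[0,0,0],[0,0,2],0.2],[[0,0,0],[0,0,2],0.2],[[0,0,0],[0,0,2],0.2],[[0,0,0],[0,0,2],0.2]]}}

```text
clock: 15.35
position: [508.6, 11.5, 95.2]
orientation: [0.0, -0.037, 0.999, -0.0]
force: [0.5, -1.3, 6.8]
finger_gap: 33.2
finger_force: 60.1
```

```bash
python3 s.py
```

```text
15.35 [508.64  11.52  95.18] yaw -175.78 tilt [0.0005 0.    ] j [ 0.24  0.88 -0.61  1.86  0.8   0.66  0.78] F [ 0.5 -1.3  6.8] T [-0.422 -0.084  0.258] 33.17690041871626 60.086461901664734
tool delta to knob [0.38 0.81 0.88]
```

```bash
cat > t.py <<'E'
from h import *
T=[];F=[];Y=[]
for i in range(5):
    o=readout.get_obs();Rt=rot(o['orientation']);T.append(o['ft_torque']);F.append(o['force']);Y.append(np.degrees(np.arctan2(Rt[1,0],Rt[0,0])))
    if i<4: vision.grab_frame('wrist')
T=np.array(T);print(o['clock'],'yaw',np.mean(Y).round(2),'T',T.mean(0).round(3),'sd',T[:,2].std().round(3),'F',np.mean(F,0).round(1),'gap',round(o['finger_gap'],1),round(o['finger_force'],1),'p',o['position'].round(1),'j',o['joint_positions'].round(2))
E
python3 t.py
```

```text
15.55 yaw -175.79 T [-0.398 -0.106  0.06 ] sd 0.108 F [ 0.5 -1.1  5.9] gap 33.0 60.1 p [508.6  11.5  95.2] j [ 0.24  0.88 -0.61  1.86  0.8   0.66  0.78]
```

Call:
{"op": "move_arm", "data": {"increments": [[[0,0,0],[0,0,2],0.2],[[0,0,0],[0,0,2],0.2],[[0,0,0],[0,0,2],0.2],[[0,0,0],[0,0,2],0.2],[[0,0,0],[0,0,2],0.2],[[0,0,0],[0,0,2],0.2],[[0,0,0],[0,0,2],0.2],[[0,0,0],[0,0,2],0.2],[[0,0,0],[0,0,0],0.2],[[0,0,0],[0,0,0],0.2]]}}

```text
clock: 16.55
position: [508.6, 11.6, 95.2]
orientation: [0.0, 0.102, 0.995, 0.0]
force: [0.8, -0.0, 6.5]
finger_gap: 33.0
finger_force: 60.1
```

```bash
python3 t.py
```

```text
16.75 yaw 168.28 T [-0.225 -0.013 -0.068] sd 0.014 F [ 0.4 -0.4  6.4] gap 33.0 60.1 p [508.7  11.6  95.2] j [ 0.2   0.87 -0.53  1.86  0.73  0.62  0.57]
```

Call:
{"op": "move_arm", "data": {"increments": [[[0,0,0],[0,0,1.5],0.2],[[0,0,0],[0,0,1.5],0.2],[[0,0,0],[0,0,1.5],0.2],[[0,0,0],[0,0,1.5],0.2],[[0,0,0],[0,0,1.5],0.2],[[0,0,0],[0,0,1.5],0.2],[[0,0,0],[0,0,1.5],0.2],[[0,0,0],[0,0,1.5],0.2],[[0,0,0],[0,0,1.5],0.2],[[0,0,0],[0,0,1.5],0.2]]}}

```text
clock: 17.75
position: [508.7, 11.8, 95.2]
orientation: [0.0, 0.231, 0.973, 0.0]
force: [0.7, 0.7, 6.4]
finger_gap: 33.3
finger_force: 60.1
```

```bash
python3 s.py
```

```text
17.75 [508.7   11.77  95.18] yaw 153.25 tilt [0.0007 0.0004] j [ 0.16  0.86 -0.46  1.86  0.66  0.58  0.38] F [0.7 0.7 6.4] T [-0.166 -0.042  0.281] 33.299358628200615 60.063623785972595
tool delta to knob [0.68 0.25 0.88]
```

Call:
{"op": "move_arm", "data": {"increments": [[[0,0,0],[0,0,1.5],0.2],[[0,0,0],[0,0,1.5],0.2],[[0,0,0],[0,0,1.5],0.2],[[0,0,0],[0,0,1.5],0.2],[[0,0,0],[0,0,1.5],0.2],[[0,0,0],[0,0,1.5],0.2],[[0,0,0],[0,0,1.5],0.2],[[0,0,0],[0,0,1.5],0.2],[[0,0,0],[0,0,1.5],0.2],[[0,0,0],[0,0,1.5],0.2]]}}

```text
clock: 18.75
position: [508.7, 11.8, 95.2]
orientation: [0.0, 0.356, 0.934, 0.0]
force: [1.7, 1.0, 5.6]
finger_gap: 33.4
finger_force: 60.0
```

```bash
python3 s.py
```

```text
18.75 [508.75  11.84  95.18] yaw 138.26 tilt [0.0008 0.0005] j [ 0.13  0.85 -0.39  1.86  0.58  0.54  0.19] F [1.7 1.  5.6] T [ 0.002 -0.047  0.352] 33.41314635310539 60.040642619132996
tool delta to knob [ 0.72 -0.02  0.88]
```

Call:
{"op": "move_arm", "data": {"increments": [[[0,0,0],[0,0,0.8],0.2],[[0,0,0],[0,0,0.8],0.2],[[0,0,0],[0,0,0.8],0.2],[[0,0,0],[0,0,0.8],0.2],[[0,0,0],[0,0,0.8],0.2],[[0,0,0],[0,0,0.8],0.2],[[0,0,0],[0,0,0.8],0.2],[[0,0,0],[0,0,0.8],0.2],[[0,0,0],[0,0,0.8],0.2],[[0,0,0],[0,0,0.8],0.2]]}}

```text
clock: 19.75
position: [508.8, 11.9, 95.2]
orientation: [0.0, 0.42, 0.907, 0.0]
force: [0.5, 0.2, 6.3]
finger_gap: 33.4
finger_force: 60.0
```

```bash
python3 s.py
```

```text
19.75 [508.79  11.9   95.19] yaw 130.29 tilt [0.0009 0.0006] j [ 0.11  0.84 -0.35  1.87  0.53  0.53  0.1 ] F [0.5 0.2 6.3] T [ 0.009 -0.066  0.381] 33.436332932195285 60.029956698417664
tool delta to knob [ 0.69 -0.19  0.89]
```

Call:
{"op": "move_arm", "data": {"increments": [[[0,0,0],[0,0,0.5],0.2],[[0,0,0],[0,0,0.5],0.2],[[0,0,0],[0,0,0.5],0.2],[[0,0,0],[0,0,0.5],0.2],[[0,0,0],[0,0,0.5],0.2],[[0,0,0],[0,0,0.5],0.2],[[0,0,0],[0,0,0.5],0.2],[[0,0,0],[0,0,0.5],0.2],[[0,0,0],[0,0,0.5],0.2],[[0,0,0],[0,0,0.5],0.2]]}}

```text
clock: 20.75
position: [508.8, 11.9, 95.2]
orientation: [0.0, 0.459, 0.888, 0.001]
force: [1.8, 1.2, 6.3]
finger_gap: 32.9
finger_force: 60.0
```

```bash
python3 s.py; python3 t.py
```

```text
20.75 [508.82  11.94  95.2 ] yaw 125.31 tilt [0.001  0.0006] j [ 0.09  0.84 -0.33  1.87  0.5   0.52  0.04] F [1.8 1.2 6.3] T [ 0.063 -0.134  0.417] 32.900848670651584 60.021849274635315
tool delta to knob [ 0.65 -0.3   0.9 ]
20.95 yaw 125.3 T [ 0.079 -0.128  0.303] sd 0.066 F [1.7 1.4 5.7] gap 33.4 60.0 p [508.8  11.9  95.2] j [ 0.09  0.84 -0.33  1.87  0.5   0.52  0.04]
```

Nip is estimated at about 44 N. Letting go.

Call:
{"op": "move_arm", "data": {"increments": [[[0,0,0],[0,0,0],0.5],[[0,0,0],[0,0,0],0.6],[[0,0,0],[0,0,0],0.8],[[0,0,0],[0,0,0],0.8],[[0,0,0],[0,0,0],0.8],[[0,0,-20],[0,0,0],0.8],[[0,0,-30],[0,0,0],0.8],[[0,0,-40],[0,0,0],0.8],[[0,0,-30],[0,0,0],0.8],[[0,0,0],[0,0,0],0.8]]}}

```text
clock: 21.95
position: [509.6, 11.6, 218.2]
orientation: [0.002, 0.46, 0.888, 0.001]
force: [0.8, -0.6, -0.3]
finger_gap: 68.5
finger_force: 0.0
```

```bash
python3 t.py; python3 - <<'E'
from h import *
for c in ['scene','side','wrist']:
    f=cam(c);P=cloud(f);hsv=cv2.cvtColor(f['color'],cv2.COLOR_RGB2HSV)
    m=(hsv[...,0]<16)&(hsv[...,1]>110)&(hsv[...,2]>110)&(np.hypot(P[...,0]-506,P[...,1]+45)<30)&(P[...,2]>35)
    if m.any(): print(c,m.sum(),np.median(P[m],0).round(1),P[m][:,1].min().round(1))
save(f,'w9.png')
E
```

```text
22.15 yaw 125.27 T [-0.006 -0.006 -0.026] sd 0.009 F [ 0.1 -0.1 -0.6] gap 68.5 0.0 p [508.1  11.4 214.1] j [ 0.17  0.66 -0.46  1.74  0.38  0.83  0.15]
scene 136 [508.5 -44.5  45.1] -64.2
side 58 [506.3 -49.8  44.3] -63.9
wrist 998 [505.5 -44.2  45.8] -62.1
```

View pics/w9.png

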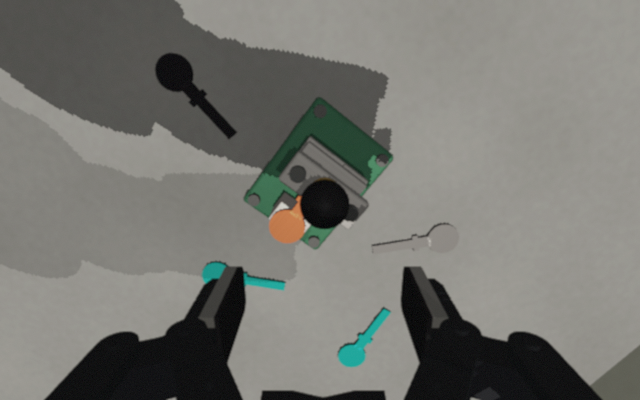

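The blank stays home, with its bow at (287,226) by the stop. The gripper is clear, so I'm handing in.

```bash
python3 -c "
from cell import workorder
print(workorder.sign_off())"
```

```text
the job is handed in; nothing more can be done
None
```

The job is handed in, but sign-off returned no verdict: the copper blank is home against the stop plate, the knob is tightened to an estimated 44 N nip (could be up to about 55 N, from single torque readings), the gripper is open and clear, and nothing else was touched.

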